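# Open the latched paint chest

## Task

Open the teal paint chest: lift the red-gripped paddle on its front until the hidden latch lets go and the lid springs ajar, without straining the paddle against its end stop. Then let the paddle drop back and swing the lid unhurriedly all the way open until it rests back past upright by itself, leaving the palette, ink jar and cup where they stand.

Things in the scene. Friction and masses are not known exactly. Their poses are not given: they have to be found in the camera images.
- case: Fixed teal steel chest, 195 x 220 mm. Origin: centre of its underside on the table; -x side is the front (nearest the robot at yaw 0), z up. The front (x -100 to -35 mm) is a low deck 66 mm high, with a dark latch housing 34 mm wide and 99 mm high in its middle at x -68 to -34 mm. Behind it the storage box, closed by the lid at 104 mm height. Both pivots run along the case's y.
- paddle (a joint): Paddle angle (rad): 0 = level as found, grows as its front end is lifted; a spring returns it. Lifting takes 2.5 to 4 N at the grip, up to 7 N while the latch holds. Hidden and worn, the latch lets the lid go somewhere between 0.22 and 0.76 rad, different every time. 2 to 4 mm of grip travel later a rubber end stop is met: the lifting force then climbs by about 6 N per mm.
- paddle_pivot (a point): Pivot axis of the paddle, at case x -62 mm, y 0, 85 mm above the table.
- paddle_grip (a point): Centre of the red grip at the paddle's free end: a cylinder 16 mm in diameter, 36 mm long along the case's y, 60 mm in front of the pivot, 22 mm beyond the chest's front, 85 mm above the table at rest. Pinch it from above across its flat ends (36 mm); free space below. The red sleeve turns freely, so the gripper may stay upright while following the arc. Its arm is a steel strip 24 mm wide.
- lid (a joint): Lid angle (rad): 0 = shut (and locked until the latch lets go), about 0.16 = sprung ajar, grows as it opens up and away (+x of the case), 1.75 = on its stay. Damped hinge: let go below about 1.1 rad it slowly sinks back to ajar, beyond about 1.3 rad it sinks onto its stay by itself within about 4 s. 0.28 to 0.45 kg, moved with about 2 to 6 N at the handle.
- lid_hinge (a point): Hinge axis of the lid, at case x +85 mm, y 0, 70 mm above the table; axis along the case's y.
- lid_handle (a point): Centre of the steel handle bar: a cylinder 14 mm in diameter, 50 mm long along the case's y, 143 mm in front of the hinge axis and 40 mm above it when shut (110 mm above the table; about 23 mm higher when ajar), about 23 mm ahead of the lid's edge. Pinch it from above across its flat ends (50 mm); its sleeve turns freely, so the gripper may stay upright while following the arc.
- palette: Loose white round ceramic palette, 150 mm in diameter, 11 mm high, beside the chest; origin centre of underside.
- ink_jar: Loose black ink jar, 52 mm in diameter, 70 mm high, beside the chest; origin centre of underside.
- water_cup: Loose blue ceramic cup, 64 mm in diameter, 75 mm high, beside the chest; origin centre of underside.
- bumper (a joint): Squash (m) of the hidden rubber end stop of the latch inside the housing, 0 = untouched. Squashing it more than 1 mm damages it; that takes about 15 N of total lifting force at the paddle's grip. A pull of 8 to 10 N is a clear sign that the end stop is reached.

How it is judged (in metres and radians):
On the way, in this order (a step that is already met when the one before it is completed fails the run):
1. the paddle is lifted until the pawl lets go and the lid springs ajar (value of joint lid above 0.09 rad and value of joint paddle above 0.15 rad), for 0.1 s.
2. the paddle has dropped back while the lid stays ajar (value of joint lid above 0.09 rad and value of joint paddle below 0.1 rad), for 0.1 s.
At the end, for the whole second after the job is handed in: The lid stands open past upright (more than 1.6 rad) and at rest, and the paddle is back down (below 0.1 rad) (value of joint lid above 1.6 rad and velocity of joint lid below 0.1 rad/s and value of joint paddle below 0.1 rad); the robot touches nothing.
It fails at once if the paddle strained against its rubber end stop (squashed over 1 mm, which takes about 15 N of lifting at the grip) (value of joint bumper above 0.001 m).
It fails at once if the lid flung (faster than 3.5 rad/s) (velocity of joint lid above 3.5 rad/s).
It fails at once if the palette pushed more than 20 mm (distance of palette from where it was at the start of the episode above 0.02 m).
It fails at once if the ink jar or the cup pushed more than 20 mm or tipped (distance of any of ink_jar, water_cup from where it was at the start of the episode above 0.02 m or angle between any of ink_jar, water_cup's own z axis and vertical above 0.4 rad).
It also fails if it takes over 66 s, if anything falls off the work surface, if the arm or the gripper's body presses on something with over 40 N, if the wrist force passes 120 N, or if a joint passes its speed limit or range.

## Robot

A 6-joint arm with a two-finger parallel gripper is mounted at the origin on the work surface. World frame = base frame: x ahead of the robot, y to its left, z up, the work surface at z = 0. Lengths are in mm, angles in rad, forces in N, time in s.
With the tool pointing down it reaches from about 225 to 725 mm from the base axis. Payload 3.1 kg.
Tool frame: the origin (TCP) lies at the very end of the fingers, on their centre line; the grasp point (between the pads) lies r.tcp_to_grasp behind it (r.tcp_to_grasp is the distance from the TCP to the grasp point, in mm); z points along the fingers, y is the line along which they close (so a half turn about z gives the same grasp; the last joint's range is limited). The gripper opens to 85 mm and grips with 20 to 120 N. Pads are 22 mm wide; open, the fingers measure 114 mm over their backs; the gripper's body (76 mm by 85 mm) begins 54 mm behind the grasp point. The pads swing forward as they close: fully open they stand 13 mm farther back than shut.
Start: joints at [-0.128, 0.048, 0.099, 1.622, 0, 1.443], TCP at [524.993, -0.012, 231.312] pointing down, gripper open.
Joint ranges: [-2.91, 2.91], [-0.99, 1.94], [-1.21, 1.42], [-2.12, 2.29], [-1.49, 1.47], [-3.14, 3.14]. Speed limits (rad/s): [2.79, 2.79, 3.14, 3.14, 3.14, 3.14].

## Interface

Orientations are given as a unit quaternion [x, y, z, w].
In Python, from plant import telemetry, eyes, r gives the robot as it stands. The module is installed in compiled form; this text tells all that it offers.
- The arm moves only by the tool servo_tool, never from a script. Its argument "plan" is a list of rows, each a list of 7 numbers: the opening in per cent of the stroke, from 0 (shut) to 100 (fully open), then the shift along the tool's x, y, z in mm, then the turn, a rotation vector about the tool's x, y, z in degrees. A call has 1 to 20 rows; each row is the pose to reach, as a shift and turn from the pose commanded when the call began, along the tool's axes at that moment; what a row does not reach only later rows make up. A row lasts 1/12 s, in which the tool goes at most 41.7 mm and 7.16 degrees, less where a joint would pass 70% of its speed; a pose out of reach is approached as far as the arm can. A call with a gripper value outside its range is refused whole. The fingers move at their own pace and stop on an object; "grip_force" is the grip in N (left out, the last holds). Time passes only in rows, so rows that repeat a pose let the fingers close. It gives the time, the measured TCP pose, the force, the opening and the grip force at its end, in the units of the state.
- telemetry.observe(): the state, without advancing time (a new reading comes with each control period).
- eyes.grab_frame(name): name is "scene" or "side" or "wrist"; returns the picture (384x512x3 uint8, red, green, blue); there is no depth.
- eyes.get_calibration(name): a dict with "fov_y" (degrees; the focal length in pixels is half the picture's height over the tangent of half this angle, whatever the lens; pixels are square), "cx", "cy" (the principal point, pixels), "origin" and "attitude" of the camera in the world. Camera axes: x right, y up, looking along -z (the intrinsics and any distortion apply to the point x, -y, -z); pixel columns grow to the right and rows downward; lengths in mm; the calibration is good to about 2 mm. The wrist camera is an equidistant fisheye: a pixel r from the principal point sees the ray r / f radians off the axis. A picture is of the moment at which its call begins: read the wrist's pose just before it. get_calibration takes no time and is no camera call; for the wrist camera it gives the pose at the moment of the call.
- r.hand_in(): hands the job in; it is judged then, once.
The state is a dict: "time": time; "qpos": joint angles; "qd": joint speeds; "joint_torque": joint torques, N m; "eef_pos": TCP position; "tool_rot": TCP orientation; "force": force on the tool from outside, world axes, zero at the start; "moment": the same for the moment, N m; "gripper_width": finger opening in mm; "grip_force": force on a finger pad.
Only numpy, scipy, OpenCV 4.12 (cv2) and the standard library are available. Lean on these libraries where they do the work, as an engineer would, in place of code of your own. Each camera call takes 0.05 s, during which the arm holds its last target. There are 200 camera calls.

## Working session

There is one attempt and no reset: what is moved stays moved. The work goes in short steps, Python scripts to look and compute and a tool call to move; the robot and the scene stay as the last step left them, time stands still between calls to the robot, and variables do not carry over. Pictures are saved under pics/ and viewed, at most 10 in all, crops included, and the job is handed in when it is done.

Besides the shell and the picture viewer there is one more tool, called after "Call:" as name(argument=value, ...), one argument or row to a line, values as JSON. servo_tool: Moves the arm, as the interface text tells. Its arguments: {"type":"object","properties":{"plan":{"type":"array","items":{"type":"array","items":{"type":"number"}}},"grip_force":{"type":"number"}},"required":["plan"]}

```bash
mkdir -p pics; python3 - <<'E'
from plant import telemetry, eyes, r
import cv2
print(telemetry.observe()); print(r.tcp_to_grasp)
for n in("scene","side","wrist"):
    print(n,eyes.get_calibration(n)); cv2.imwrite(f"pics/{n}0.png",eyes.grab_frame(n)[:,:,::-1])
E
```

```text
{'time': 0.0, 'qpos': array([-1.27831656e-01,  4.87858507e-02,  9.76105046e-02,  1.62200311e+00,
        1.50016962e-05,  1.44298218e+00]), 'qd': array([-5.78925065e-05,  8.00452413e-04, -1.29322602e-04,  1.00439847e-04,
       -2.86764535e-05, -1.05456298e-03]), 'joint_torque': array([ 2.96208136e-04, -3.38780022e+01,  3.20016932e+01,  2.03766406e-02,
       -2.11149008e-04,  6.20949692e-06]), 'eef_pos': array([5.24394700e+02, 5.33403392e-02, 2.30105259e+02]), 'tool_rot': array([ 0.70711248,  0.70710008, -0.00072204, -0.00094728]), 'force': array([-0.41275672, -0.60766467,  0.12729475]), 'moment': array([0.00609181, 0.03135569, 0.01781554]), 'grip_force': 0.0, 'gripper_width': 85.40387537725216}
18.700000000000003
scene {'fov_y': 51.13896838140596, 'cx': 260.786102771684, 'cy': 190.62414165483918, 'origin': array([1222.33212841,  311.97551536,  577.19851655]), 'attitude': array([0.25328908, 0.38514238, 0.73739373, 0.49372105])}
side {'fov_y': 55.892390096035705, 'cx': 255.56531985789604, 'cy': 196.23149188607505, 'origin': array([268.09203053, 545.61661077, 692.67660046]), 'attitude': array([-0.10338005,  0.35954835,  0.8841453 , -0.27986541])}
wrist {'fov_y': 65.70646984690485, 'cx': 257.50585817843853, 'cy': 192.05514091288967, 'origin': array([525.71374814,  67.65720188, 372.22043855]), 'attitude': array([-1.36420970e-01,  7.74712282e-04, -1.83556474e-04,  9.90650637e-01])}
```

View pics/scene0.png

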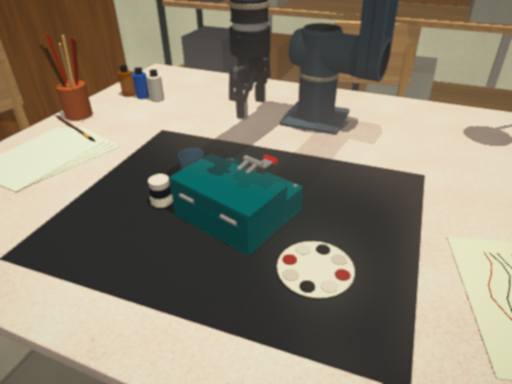

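View pics/wrist0.png

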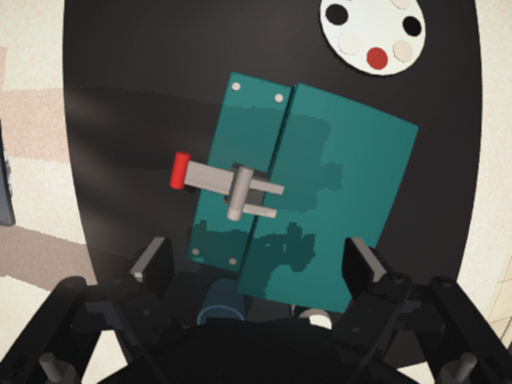

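View pics/side0.png

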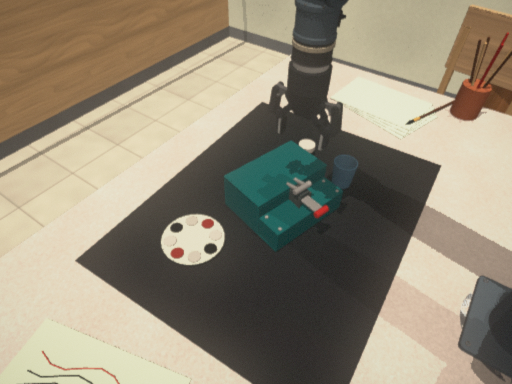

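Wrist view: red grip ≈(180,170), handle bar ≈(240,193), lid back corners (417,126) and (345,312), deck front corners (232,73) and (190,260). The cup (220,300) and jar (315,318) are on the case's −y side, and the palette (375,30) is on its +y side. I'll fit the case pose to these points.

```bash
cat > h.py <<'E'
import numpy as np, cv2
from scipy.spatial.transform import Rotation as R
def ray(c,u,v,fish):
    f=192/np.tan(np.radians(c['fov_y']/2)); x=u-c['cx']; y=v-c['cy']; rr=np.hypot(x,y)+1e-9
    if fish:
        t=rr/f; d=np.array([np.sin(t)*x/rr,-np.sin(t)*y/rr,-np.cos(t)])
    else: d=np.array([x/f,-y/f,-1])
    return R.from_quat(c['attitude']).apply(d)
def at_z(c,u,v,z,fish):
    d=ray(c,u,v,fish); o=c['origin']; return o+d*(z-o[2])/d[2]
def red(im):
    h=cv2.cvtColor(im,cv2.COLOR_RGB2HSV); m=((h[...,0]<6)|(h[...,0]>174))&(h[...,1]>170)&(h[...,2]>90)
    n,l,s,c=cv2.connectedComponentsWithStats(m.astype(np.uint8)); return [(s[i].tolist(),c[i].round(1).tolist()) for i in range(1,n) if s[i,4]>15]
E
python3 - <<'E'
from h import *
from plant import eyes
from scipy.optimize import least_squares
W=eyes.get_calibration("wrist")
for n in("wrist","scene","side"): print(n,red(cv2.imread(f"pics/{n}0.png")[:,:,::-1]))
pts=[((180,170),(-122,0,92)),((240,193),(-58,0,115)),((417,126),(97.5,110,104)),((345,312),(97.5,-110,104)),((232,73),(-98,110,66)),((190,260),(-98,-110,66))]
P=np.array([at_z(W,*p,q[2],1)[:2] for p,q in pts]);Q=np.array([q[:2] for _,q in pts])
def f(s,full=0):
    c,n=np.cos(s[2]),np.sin(s[2]); return (Q@np.array([[c,n],[-n,c]])+s[:2]-P).ravel()
s=least_squares(f,[500,100,-.2]).x; print(s,f(s).reshape(-1,2).round(1)); print(P.round(1))
S=eyes.get_calibration("side");C=eyes.get_calibration("scene")
print("red side",at_z(S,321,211,88,0),"scene",at_z(C,270,159,88,0))
print("cup",at_z(W,222,300,75,1),at_z(S,346,160,75,0),"jar",at_z(W,316,315,70,1),at_z(S,307,145,70,0),at_z(C,160,180,70,0),"pal",at_z(S,193,239,11,0),at_z(C,316,269,11,0))
E
```

```text
wrist [([368, 48, 19, 21, 294], [376.8, 58.0]), ([170, 152, 21, 37, 490], [179.1, 169.8])]
scene [([47, 35, 6, 13, 19], [49.5, 40.9]), ([71, 37, 6, 46, 83], [73.8, 58.3]), ([52, 49, 14, 34, 53], [59.5, 66.4]), ([264, 155, 13, 9, 50], [270.6, 158.3]), ([284, 256, 11, 7, 67], [289.1, 259.1]), ([337, 271, 12, 8, 77], [342.4, 274.5])]
side [([478, 33, 31, 55, 115], [492.9, 59.6]), ([314, 206, 15, 12, 88], [320.9, 211.0])]
[ 5.64817515e+02 -2.15256323e+01 -2.61430599e-01] [[-2.2 -1.5]
 [-0.8 -1. ]
 [ 4.3 -0.6]
 [ 3.1  0.3]
 [-1.   3.1]
 [-3.4 -0.3]]
[[ 449.2   11.5]
 [ 509.6   -5.5]
 [ 683.1   60.1]
 [ 627.5 -153.3]
 [ 499.5  107. ]
 [ 445.1 -102.2]]
red side [445.2497467   12.41966738  88.        ] scene [451.5325744   11.48040079  88.        ]
cup [ 481.80800127 -153.0619289    75.        ] [ 479.16944746 -198.91267869   75.        ] jar [ 601.21944474 -183.12894312   70.        ] [ 596.6627001  -200.06874258   70.        ] [ 604.97552683 -198.74047788   70.        ] pal [671.43949279 198.17921364  11.        ] [681.63153442 197.53112506  11.        ]
```

Call:
servo_tool(
  plan=[
    [100, 10.5, -77.5, 60, 0, 0, -30],
    [100, 10.5, -77.5, 80, 0, 0, -75],
    [100, 10.5, -77.5, 80, 0, 0, -75],
    [100, 10.5, -77.5, 80, 0, 0, -75],
    [100, 10.5, -77.5, 80, 0, 0, -75],
    [100, 10.5, -77.5, 80, 0, 0, -75],
    [100, 10.5, -77.5, 80, 0, 0, -75],
    [100, 10.5, -77.5, 80, 0, 0, -75],
    [100, 10.5, -77.5, 80, 0, 0, -75],
    [100, 10.5, -77.5, 80, 0, 0, -75],
    [100, 10.5, -77.5, 80, 0, 0, -75],
    [100, 10.5, -77.5, 80, 0, 0, -75],
    [100, 10.5, -77.5, 80, 0, 0, -75],
    [100, 10.5, -77.5, 80, 0, 0, -75],
  ],
)

```text
time: 1.32
eef_pos: [447.4, 10.5, 151.1]
tool_rot: [0.131, 0.991, -0.0, -0.0]
force: [0.3, -0.1, -0.5]
gripper_width: 85.1
grip_force: 0.0
```

```bash
python3 - <<'E'
from h import *
from plant import eyes,telemetry
s=telemetry.observe(); W=eyes.get_calibration("wrist"); im=eyes.grab_frame("wrist")
cv2.imwrite("pics/wrist1.png",im[:,:,::-1]); print({k:np.round(s[k],3).tolist() for k in("time","qpos","eef_pos","tool_rot","force")})
for b,c in red(im): print(b,c,at_z(W,*c,88,1).round(1))
E
```

```text
{'time': 1.317, 'qpos': [-0.127, -0.158, -0.257, 1.472, 0.0, 0.137], 'eef_pos': [447.352, 10.512, 151.106], 'tool_rot': [0.131, 0.991, -0.0, -0.0], 'force': [0.325, -0.121, -0.458]}
[233, 193, 50, 21, 980] [257.7, 202.5] [445.5  10.5  88. ]
[461, 285, 9, 10, 55] [465.9, 289.0] [592.9 191.3  88. ]
```

View pics/wrist1.png

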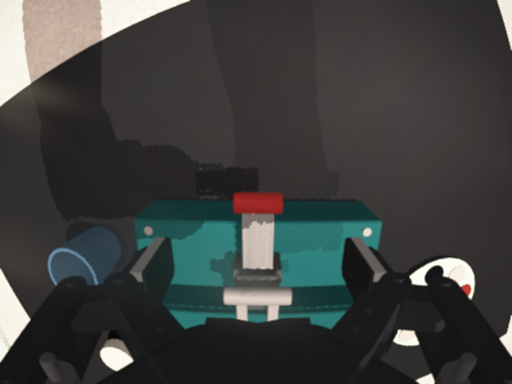

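The gripper is centred over the red grip at (258,202) with yaw matched; fingers are clear of the cup (85,262) and palette. Descend, then close.

Call:
servo_tool(
  plan=[
    [80, 0, 0, 25, 0, 0, 0],
    [80, 0, 0, 50, 0, 0, 0],
    [80, 0, 0, 70, 0, 0, 0],
    [80, 0, 0, 83, 0, 0, 0],
    [80, 0, 0, 83, 0, 0, 0],
    [60, 0, 0, 83, 0, 0, 0],
    [50, 0, 0, 83, 0, 0, 0],
    [25, 0, 0, 83, 0, 0, 0],
    [25, 0, 0, 83, 0, 0, 0],
    [25, 0, 0, 83, 0, 0, 0],
    [25, 0, 0, 83, 0, 0, 0],
    [25, 0, 0, 83, 0, 0, 0],
    [25, 0, 0, 83, 0, 0, 0],
    [25, 0, 0, 83, 0, 0, 0],
  ],
  grip_force=50,
)

```text
time: 2.53
eef_pos: [448.7, 10.3, 70.0]
tool_rot: [0.131, 0.991, -0.0, 0.001]
force: [-1.4, 0.2, 6.7]
gripper_width: 34.7
grip_force: 50.5
```

```bash
python3 - <<'E'
from h import *
from plant import eyes,telemetry
s=telemetry.observe(); print({k:np.round(s[k],3).tolist() for k in("time","eef_pos","tool_rot","force","gripper_width","grip_force")})
g=447;
for t in np.arange(0,.8,.05): print(round(t,2),"back",round(60*(1-np.cos(t)),1),"up",round(60*np.sin(t),1),end="; ")
a=eyes.grab_frame("wrist"); b=cv2.resize(eyes.grab_frame("side")[130:260,220:380],None,fx=3,fy=3)
o=np.zeros((390,992,3),np.uint8); o[:384,:512]=a; o[:,512:]=b; cv2.imwrite("pics/a2.png",cv2.resize(o,(800,315))[:,:,::-1])
E
```

```text
{'time': 2.533, 'eef_pos': [448.68, 10.308, 69.988], 'tool_rot': [0.131, 0.991, -0.0, 0.001], 'force': [-1.433, 0.191, 6.68], 'gripper_width': 34.737, 'grip_force': 50.465}
0.0 back 0.0 up 0.0; 0.05 back 0.1 up 3.0; 0.1 back 0.3 up 6.0; 0.15 back 0.7 up 9.0; 0.2 back 1.2 up 11.9; 0.25 back 1.9 up 14.8; 0.3 back 2.7 up 17.7; 0.35 back 3.6 up 20.6; 0.4 back 4.7 up 23.4; 0.45 back 6.0 up 26.1; 0.5 back 7.3 up 28.8; 0.55 back 8.8 up 31.4; 0.6 back 10.5 up 33.9; 0.65 back 12.2 up 36.3; 0.7 back 14.1 up 38.7; 0.75 back 16.1 up 40.9;
```

View pics/a2.png

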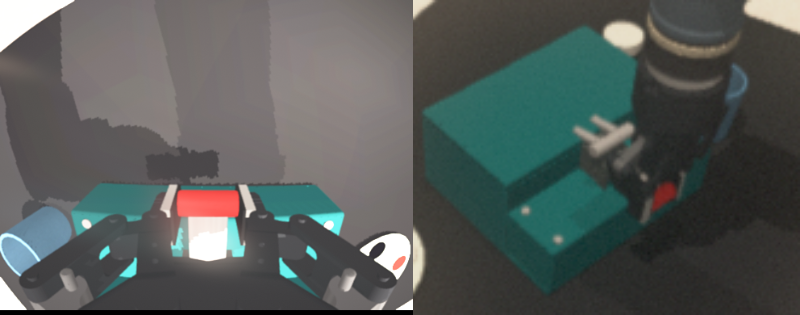

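Side/wrist show the pads closed on the red sleeve's ends (width 34.7). Now lift gradually along the arc, watching the force.

Call:
servo_tool(
  plan=[
    [25, 0, 0, -2, 0, 0, 0],
    [25, 0, 0, -4, 0, 0, 0],
    [25, 0, 0, -6, 0, 0, 0],
    [25, -0.3, 0, -8, 0, 0, 0],
    [25, -0.5, 0, -10, 0, 0, 0],
    [25, -0.5, 0, -10, 0, 0, 0],
    [25, -0.5, 0, -10, 0, 0, 0],
  ],
)

```text
time: 3.22
eef_pos: [449.1, 10.2, 78.1]
tool_rot: [0.131, 0.991, 0.0, 0.001]
force: [5.0, -1.1, -5.1]
gripper_width: 35.1
grip_force: 50.4
```

Call:
servo_tool(
  plan=[
    [25, -1.2, 0, -1.5, 0, 0, 0],
    [25, -1.7, 0, -3, 0, 0, 0],
    [25, -2, 0, -4, 0, 0, 0],
    [25, -2, 0, -4, 0, 0, 0],
    [25, -2, 0, -4, 0, 0, 0],
  ],
)

```text
time: 3.63
eef_pos: [449.7, 10.0, 82.0]
tool_rot: [0.13, 0.991, 0.0, -0.0]
force: [3.4, 0.4, -6.0]
gripper_width: 35.1
grip_force: 50.4
```

Call:
servo_tool(
  plan=[
    [25, -0.8, 0, -1.3, 0, 0, 0],
    [25, -1.5, 0, -2.6, 0, 0, 0],
    [25, -2, 0, -4, 0, 0, 0],
    [25, -2, 0, -4, 0, 0, 0],
    [25, -2, 0, -4, 0, 0, 0],
  ],
)

```text
time: 4.05
eef_pos: [450.7, 9.7, 86.1]
tool_rot: [0.13, 0.991, 0.0, -0.001]
force: [-0.4, 1.8, -3.2]
gripper_width: 34.4
grip_force: 50.5
```

Call:
servo_tool(
  plan=[
    [25, -0.6, 0, -1.3, 0, 0, 0],
    [25, -1.2, 0, -2.6, 0, 0, 0],
    [25, -1.7, 0, -4, 0, 0, 0],
    [25, -1.7, 0, -4, 0, 0, 0],
    [25, -1.7, 0, -4, 0, 0, 0],
  ],
)

```text
time: 4.47
eef_pos: [451.9, 9.3, 90.1]
tool_rot: [0.13, 0.991, 0.0, -0.002]
force: [-5.2, 2.5, -2.4]
gripper_width: 34.6
grip_force: 50.6
```

```bash
python3 - <<'E'
from h import *
from plant import eyes,telemetry
a=cv2.resize(eyes.grab_frame("scene")[130:260,150:320],None,fx=3,fy=3); b=cv2.resize(eyes.grab_frame("side")[130:260,220:380],None,fx=3,fy=3)
cv2.imwrite("pics/a3.png",cv2.resize(np.hstack([a,b]),(800,315))[:,:,::-1]); print(telemetry.observe()['force'])
E
```

```text
[-4.81518626  3.09263039 -3.59980056]
```

View pics/a3.png

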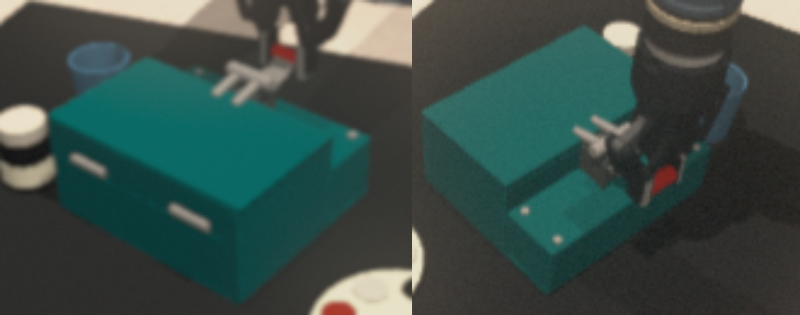

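Lid is still flush and shut in both views; the paddle is visibly raised. Carry on.

Call:
servo_tool(
  plan=[
    [25, -0.2, 0, -1.3, 0, 0, 0],
    [25, -0.5, 0, -2.6, 0, 0, 0],
    [25, -0.7, 0, -4, 0, 0, 0],
    [25, -0.7, 0, -4, 0, 0, 0],
    [25, -0.7, 0, -4, 0, 0, 0],
  ],
)

```text
time: 4.98
eef_pos: [453.7, 8.9, 94.6]
tool_rot: [0.13, 0.991, 0.0, -0.0]
force: [-4.3, 3.2, -2.8]
gripper_width: 35.0
grip_force: 50.6
```

```bash
cat >> h.py <<'E'
def lid():
    from plant import eyes,telemetry
    a=cv2.imread("pics/side0.png")[140:200,225:285,::-1].astype(int); b=eyes.grab_frame("side")[140:200,225:285].astype(int)
    s=telemetry.observe(); p=s['eef_pos']-[448.7,10.3,70]; print("lid diff",np.abs(a-b).mean().round(2),"back",round(p[0]*.966-p[1]*.26,2),"up",p[2].round(2),"F",s['force'].round(1))
E
python3 -c "from h import *; lid();lid()"
```

```text
lid diff 3.44 back 5.18 up 24.57 F [-5.3  2.5 -3. ]
lid diff 3.41 back 5.17 up 24.54 F [-5.6  2.6 -3.9]
```

Call:
servo_tool(
  plan=[
    [25, -0.3, 0, -1.3, 0, 0, 0],
    [25, -0.7, 0, -2.6, 0, 0, 0],
    [25, -1, 0, -4, 0, 0, 0],
    [25, -1, 0, -4, 0, 0, 0],
    [25, -1, 0, -4, 0, 0, 0],
  ],
)

```text
time: 5.5
eef_pos: [455.7, 8.3, 98.8]
tool_rot: [0.131, 0.991, -0.0, 0.001]
force: [-2.9, 1.7, -3.2]
gripper_width: 34.5
grip_force: 50.5
```

```bash
python3 -c "from h import *; lid();lid()"
```

```text
lid diff 3.36 back 7.28 up 28.83 F [-2.3  3.4 -3.9]
lid diff 3.39 back 7.26 up 28.77 F [-2.7  2.5 -3.3]
```

Call:
servo_tool(
  plan=[
    [25, -0.6, 0, -1, 0, 0, 0],
    [25, -1.2, 0, -2, 0, 0, 0],
    [25, -1.8, 0, -3, 0, 0, 0],
    [25, -1.8, 0, -3, 0, 0, 0],
    [25, -1.8, 0, -3, 0, 0, 0],
  ],
)

```text
time: 6.02
eef_pos: [457.3, 7.9, 101.7]
tool_rot: [0.131, 0.991, -0.0, 0.0]
force: [-2.7, 1.1, -4.3]
gripper_width: 34.8
grip_force: 50.5
```

```bash
python3 -c "from h import *; lid();lid()"
```

```text
lid diff 3.12 back 8.92 up 31.68 F [-1.8  1.5 -4. ]
lid diff 3.18 back 8.92 up 31.68 F [-2.6  2.  -3.5]
```

Call:
servo_tool(
  plan=[
    [25, -0.6, 0, -1, 0, 0, 0],
    [25, -1.2, 0, -2, 0, 0, 0],
    [25, -2, 0, -3, 0, 0, 0],
    [25, -2, 0, -3, 0, 0, 0],
    [25, -2, 0, -3, 0, 0, 0],
  ],
)

```text
time: 6.53
eef_pos: [459.1, 7.4, 104.6]
tool_rot: [0.131, 0.991, -0.0, 0.0]
force: [-1.0, 1.5, -4.5]
gripper_width: 34.7
grip_force: 50.6
```

```bash
python3 -c "from h import *; lid();lid()"
```

```text
lid diff 4.38 back 10.74 up 34.52 F [-0.7  1.8 -4.2]
lid diff 4.74 back 10.73 up 34.46 F [-0.6  2.4 -3.4]
```

Call:
servo_tool(
  plan=[
    [25, 0, 0, 0, 0, 0, 0],
    [25, 0, 0, 0, 0, 0, 0],
    [25, 0, 0, 0, 0, 0, 0],
    [25, 0, 0, 0, 0, 0, 0],
  ],
)

```text
time: 6.97
eef_pos: [458.9, 7.4, 104.3]
tool_rot: [0.131, 0.991, -0.0, 0.0]
force: [-0.8, 1.8, -4.9]
gripper_width: 35.2
grip_force: 50.5
```

```bash
python3 -c "
from h import *; lid();lid()
from plant import eyes
a=cv2.resize(eyes.grab_frame('scene')[130:260,150:320],None,fx=3,fy=3); b=cv2.resize(eyes.grab_frame('side')[130:260,220:380],None,fx=3,fy=3)
cv2.imwrite('pics/a4.png',cv2.resize(np.hstack([a,b]),(800,315))[:,:,::-1])"
```

```text
lid diff 4.96 back 10.6 up 34.3 F [-1.1  1.3 -3.7]
lid diff 4.99 back 10.58 up 34.28 F [-0.8  2.2 -4.1]
```

View pics/a4.png

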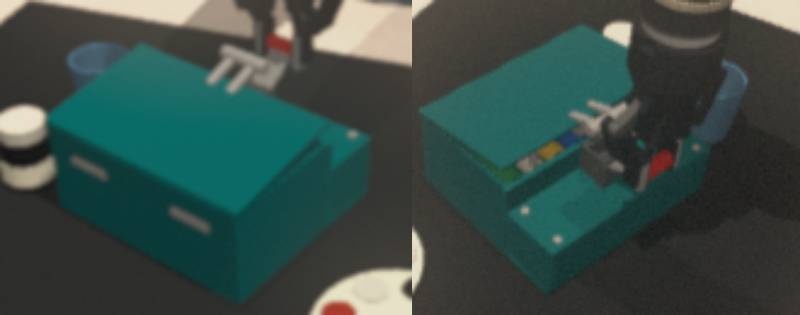

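The side view shows the lid ajar (gap with coloured paints at about (545,150)). Lower the paddle back along the arc.

Call:
servo_tool(
  plan=[
    [25, 1.3, 0, 2, 0, 0, 0],
    [25, 2.6, 0, 4.3, 0, 0, 0],
    [25, 4, 0, 7, 0, 0, 0],
    [25, 5.1, 0, 9.3, 0, 0, 0],
    [25, 6.2, 0, 12, 0, 0, 0],
    [25, 7.1, 0, 14.3, 0, 0, 0],
    [25, 8, 0, 17, 0, 0, 0],
    [25, 8.7, 0, 19.3, 0, 0, 0],
    [25, 9.3, 0, 22, 0, 0, 0],
    [25, 9.8, 0, 24.3, 0, 0, 0],
    [25, 10.1, 0, 27, 0, 0, 0],
    [25, 10.4, 0, 29.3, 0, 0, 0],
    [25, 10.6, 0, 32, 0, 0, 0],
    [25, 10.6, 0, 34, 0, 0, 0],
    [25, 10.6, 0, 34, 0, 0, 0],
    [25, 10.6, 0, 34, 0, 0, 0],
  ],
)

```text
time: 8.5
eef_pos: [448.6, 10.2, 70.2]
tool_rot: [0.131, 0.991, 0.0, 0.0]
force: [-0.2, 1.0, -2.5]
gripper_width: 34.8
grip_force: 50.7
```

```bash
python3 -c "from h import *; lid();lid()"
```

```text
lid diff 5.57 back -0.06 up 0.17 F [ 0.3  1.7 -2.9]
lid diff 5.54 back -0.06 up 0.17 F [ 0.   2.1 -3.1]
```

Call:
servo_tool(
  plan=[
    [70, 0, 0, 0, 0, 0, 0],
    [70, 0, 0, 0, 0, 0, 0],
    [80, 0, 0, 0, 0, 0, 0],
    [80, 0, 0, 0, 0, 0, 0],
    [80, 0, 0, -10, 0, 0, 0],
    [80, 0, 0, -35, 0, 0, 0],
    [80, 0, 0, -65, 0, 0, 0],
    [80, 0, 0, -95, 0, 0, 0],
    [80, -20, 0, -105, 0, 0, 0],
    [85, -45, 0, -105, 0, 0, 0],
    [85, -65, 0, -105, 0, 0, 0],
    [85, -72, 0, -105, 0, 0, 0],
    [85, -72, 0, -105, 0, 0, 0],
    [85, -72, 0, -105, 0, 0, 0],
  ],
)

```text
time: 9.77
eef_pos: [517.4, -8.3, 175.3]
tool_rot: [0.131, 0.991, 0.0, -0.001]
force: [-0.2, 0.6, -0.1]
gripper_width: 72.4
grip_force: 0.0
```

```bash
python3 - <<'E'
from h import *
from plant import eyes,telemetry
s=telemetry.observe(); W=eyes.get_calibration("wrist"); S=eyes.get_calibration("side"); print(s['time'],s['eef_pos'],s['force'])
print(W)
a=eyes.grab_frame("wrist"); b=cv2.resize(eyes.grab_frame("side")[130:260,220:380],None,fx=2,fy=2)
o=np.zeros((384,800,3),np.uint8); o[:,:512]=a; o[:260,512:]=b[:,:288]; cv2.imwrite("pics/a5.png",o[:,:,::-1])
f=192/np.tan(np.radians(W['fov_y']/2))
# predicted handle pixel ends in wrist
c,n=np.cos(-.26),np.sin(-.26)
for y in(-25,25):
    p=np.array([448.6+72*c-y*n,10.2+72*n+y*c,132]); q=R.from_quat(W['attitude']).inv().apply(p-W['origin']); rr=np.hypot(*q[:2]); t=np.arctan2(rr,-q[2]); print(W['cx']+f*t*q[0]/rr,W['cy']-f*t*q[1]/rr)
E
```

```text
9.7667 [517.41087505  -8.34774084 175.30657088] [-0.24826347  0.56816221 -0.05186299]
{'fov_y': 65.70646984690485, 'cx': 257.50585817843853, 'cy': 192.05514091288967, 'origin': array([452.40944386,   8.44790351, 317.42475083]), 'attitude': array([-0.1080211 , -0.08284135,  0.60281726,  0.78618071])}
221.33253404904684 215.1468911872238
296.2958149081899 214.95326053427416
```

View pics/a5.png

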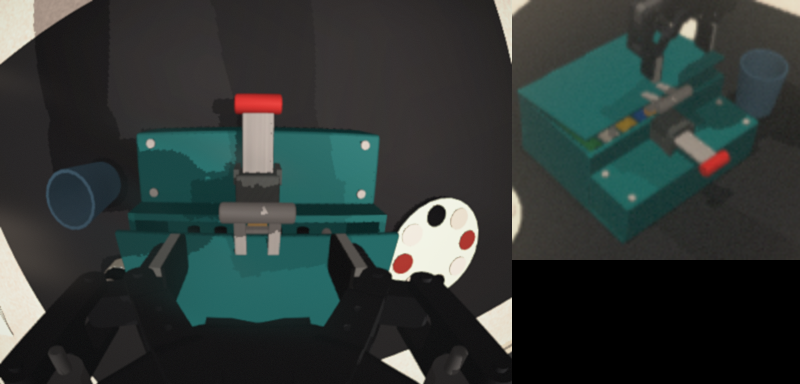

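Handle bar spans (219–296, 212), as predicted; the paddle is level and the lid ajar. Descend and pinch it.

Call:
servo_tool(
  plan=[
    [85, 0, 0.5, 20, 0, 0, 0],
    [85, 0, 0.5, 40, 0, 0, 0],
    [85, 0, 0.5, 55, 0, 0, 0],
    [85, 0, 0.5, 58, 0, 0, 0],
    [85, 0, 0.5, 58, 0, 0, 0],
    [70, 0, 0.5, 58, 0, 0, 0],
    [60, 0, 0.5, 58, 0, 0, 0],
    [40, 0, 0.5, 58, 0, 0, 0],
    [40, 0, 0.5, 58, 0, 0, 0],
    [40, 0, 0.5, 58, 0, 0, 0],
    [40, 0, 0.5, 58, 0, 0, 0],
    [40, 0, 0.5, 58, 0, 0, 0],
    [40, 0, 0.5, 58, 0, 0, 0],
  ],
  grip_force=50,
)

```text
time: 10.95
eef_pos: [518.0, -8.8, 118.0]
tool_rot: [0.131, 0.991, -0.001, -0.0]
force: [-4.0, -3.5, 4.3]
gripper_width: 48.6
grip_force: 51.5
```

```bash
python3 - <<'E'
import numpy as np
p0=None
for t in np.arange(.16,1.5,.04):
    e=.2726+t; p=148.5*np.array([-np.cos(e),np.sin(e)]); p0=p if p0 is None else p0
    print(round(t,2),(p0-p)[0].round(1),(p0-p)[1].round(1))
E
```

```text
0.16 0.0 0.0
0.2 -2.6 -5.3
0.24 -5.4 -10.6
0.28 -8.4 -15.7
0.32 -11.6 -20.7
0.36 -15.1 -25.5
0.4 -18.7 -30.3
0.44 -22.5 -34.8
0.48 -26.4 -39.2
0.52 -30.6 -43.5
0.56 -34.9 -47.6
0.6 -39.4 -51.5
0.64 -44.0 -55.2
0.68 -48.8 -58.8
0.72 -53.7 -62.1
0.76 -58.7 -65.3
0.8 -63.9 -68.2
0.84 -69.1 -70.9
0.88 -74.5 -73.4
0.92 -80.0 -75.7
0.96 -85.5 -77.8
1.0 -91.2 -79.7
1.04 -96.9 -81.3
1.08 -102.7 -82.7
1.12 -108.5 -83.9
1.16 -114.4 -84.8
1.2 -120.3 -85.5
1.24 -126.2 -86.0
1.28 -132.1 -86.2
1.32 -138.1 -86.2
1.36 -144.0 -86.0
1.4 -149.9 -85.5
1.44 -155.8 -84.8
1.48 -161.7 -83.8
```

Call:
servo_tool(
  plan=[
    [40, -2.6, 0, -5.3, 0, 0, 0],
    [40, -5.4, 0, -10.6, 0, 0, 0],
    [40, -8.4, 0, -15.7, 0, 0, 0],
    [40, -11.6, 0, -20.7, 0, 0, 0],
    [40, -15.1, 0, -25.5, 0, 0, 0],
    [40, -18.7, 0, -30.3, 0, 0, 0],
    [40, -22.5, 0, -34.8, 0, 0, 0],
    [40, -26.4, 0, -39.2, 0, 0, 0],
    [40, -26.4, 0, -39.2, 0, 0, 0],
    [40, -26.4, 0, -39.2, 0, 0, 0],
  ],
)

```text
time: 11.78
eef_pos: [542.4, -15.5, 157.0]
tool_rot: [0.131, 0.991, -0.001, -0.002]
force: [-6.4, -4.2, 3.6]
gripper_width: 48.6
grip_force: 52.5
```

Call:
servo_tool(
  plan=[
    [40, -4.2, 0, -4.3, 0, 0, 0],
    [40, -8.5, 0, -8.4, 0, 0, 0],
    [40, -13, 0, -12.3, 0, 0, 0],
    [40, -17.6, 0, -16, 0, 0, 0],
    [40, -22.4, 0, -19.6, 0, 0, 0],
    [40, -27.3, 0, -22.9, 0, 0, 0],
    [40, -32.3, 0, -26.1, 0, 0, 0],
    [40, -37.5, 0, -29, 0, 0, 0],
    [40, -42.7, 0, -31.7, 0, 0, 0],
    [40, -48.1, 0, -34.2, 0, 0, 0],
    [40, -53.6, 0, -36.5, 0, 0, 0],
    [40, -59.1, 0, -38.6, 0, 0, 0],
    [40, -64.8, 0, -40.5, 0, 0, 0],
    [40, -64.8, 0, -40.5, 0, 0, 0],
  ],
)

```text
time: 12.95
eef_pos: [607.9, -33.6, 199.8]
tool_rot: [0.131, 0.991, -0.002, 0.002]
force: [-2.9, -5.5, 7.4]
gripper_width: 48.9
grip_force: 52.9
```

Call:
servo_tool(
  plan=[
    [40, -5.7, 0, -2.6, 0, 0, 0],
    [40, -11.5, 0, -4.5, 0, 0, 0],
    [40, -17.3, 0, -6, 0, 0, 0],
    [40, -23.2, 0, -7, 0, 0, 0],
    [40, -29.1, 0, -7.8, 0, 0, 0],
    [40, -35, 0, -8.3, 0, 0, 0],
    [40, -40.9, 0, -8.5, 0, 0, 0],
    [40, -46.9, 0, -8.5, 0, 0, 0],
    [40, -52.8, 0, -8.3, 0, 0, 0],
    [40, -58.7, 0, -7.8, 0, 0, 0],
    [40, -64.6, 0, -7.1, 0, 0, 0],
    [40, -64.6, 0, -7.1, 0, 0, 0],
    [40, -64.6, 0, -7.1, 0, 0, 0],
  ],
)

```text
time: 14.03
eef_pos: [670.1, -50.8, 204.3]
tool_rot: [0.131, 0.991, -0.002, 0.001]
force: [0.2, -6.7, 0.7]
gripper_width: 48.3
grip_force: 52.6
```

```bash
python3 - <<'E'
from h import *
from plant import eyes
a=eyes.grab_frame("scene")[60:300,100:350]; b=eyes.grab_frame("side")[60:300,150:400]
cv2.imwrite("pics/a6.png",cv2.resize(np.hstack([a,b])[:,:,::-1],None,fx=1.6,fy=1.6))
E
```

```text
(no output)
```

View pics/a6.png

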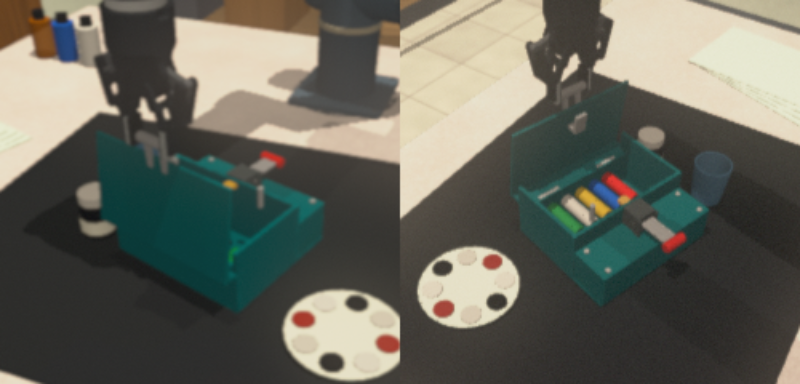

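The lid stands roughly upright (about 1.43 rad), the paddle is down, and the loose items look undisturbed. I'll release it, rise, and wait for the lid to settle.

Call:
servo_tool(
  plan=[
    [65, 0, 0, 0, 0, 0, 0],
    [75, 0, 0, 0, 0, 0, 0],
    [85, 0, 0, 0, 0, 0, 0],
    [85, 0, 0, 0, 0, 0, 0],
    [85, 0, 0, -8, 0, 0, 0],
    [85, 0, 0, -25, 0, 0, 0],
    [85, 0, 0, -45, 0, 0, 0],
    [85, 20, 0, -60, 0, 0, 0],
    [85, 50, 0, -70, 0, 0, 0],
    [85, 80, 0, -70, 0, 0, 0],
    [85, 80, 0, -70, 0, 0, 0],
  ],
)

```text
time: 15.05
eef_pos: [586.1, -25.4, 275.2]
tool_rot: [0.13, 0.992, 0.001, -0.002]
force: [1.0, 0.4, -1.4]
gripper_width: 72.7
grip_force: 0.0
```

Call:
servo_tool(
  plan=[
    [85, 0, 0, 0, 0, 0, 0],
    [85, 0, 0, 0, 0, 0, 0],
    [85, 0, 0, 0, 0, 0, 0],
    [85, 0, 0, 0, 0, 0, 0],
    [85, 0, 0, 0, 0, 0, 0],
    [85, 0, 0, 0, 0, 0, 0],
    [85, 0, 0, 0, 0, 0, 0],
    [85, 0, 0, 0, 0, 0, 0],
    [85, 0, 0, 0, 0, 0, 0],
    [85, 0, 0, 0, 0, 0, 0],
    [85, 0, 0, 0, 0, 0, 0],
    [85, 0, 0, 0, 0, 0, 0],
    [85, 0, 0, 0, 0, 0, 0],
    [85, 0, 0, 0, 0, 0, 0],
    [85, 0, 0, 0, 0, 0, 0],
    [85, 0, 0, 0, 0, 0, 0],
    [85, 0, 0, 0, 0, 0, 0],
    [85, 0, 0, 0, 0, 0, 0],
    [85, 0, 0, 0, 0, 0, 0],
    [85, 0, 0, 0, 0, 0, 0],
  ],
)

```text
time: 16.72
eef_pos: [591.4, -27.6, 274.1]
tool_rot: [0.131, 0.991, 0.0, -0.0]
force: [0.1, -1.0, -0.1]
gripper_width: 72.5
grip_force: 0.0
```

Call:
servo_tool(
  plan=[
    [85, 0, 0, 0, 0, 0, 0],
    [85, 0, 0, 0, 0, 0, 0],
    [85, 0, 0, 0, 0, 0, 0],
    [85, 0, 0, 0, 0, 0, 0],
    [85, 0, 0, 0, 0, 0, 0],
    [85, 0, 0, 0, 0, 0, 0],
    [85, 0, 0, 0, 0, 0, 0],
    [85, 0, 0, 0, 0, 0, 0],
    [85, 0, 0, 0, 0, 0, 0],
    [85, 0, 0, 0, 0, 0, 0],
    [85, 0, 0, 0, 0, 0, 0],
    [85, 0, 0, 0, 0, 0, 0],
    [85, 0, 0, 0, 0, 0, 0],
    [85, 0, 0, 0, 0, 0, 0],
    [85, 0, 0, 0, 0, 0, 0],
    [85, 0, 0, 0, 0, 0, 0],
    [85, 0, 0, 0, 0, 0, 0],
    [85, 0, 0, 0, 0, 0, 0],
    [85, 0, 0, 0, 0, 0, 0],
    [85, 0, 0, 0, 0, 0, 0],
  ],
)

```text
time: 18.38
eef_pos: [591.4, -27.6, 274.1]
tool_rot: [0.131, 0.991, 0.0, -0.0]
force: [0.6, 0.1, 0.4]
gripper_width: 72.6
grip_force: 0.0
```

Call:
servo_tool(
  plan=[
    [85, 0, 0, 0, 0, 0, 0],
    [85, 0, 0, 0, 0, 0, 0],
    [85, 0, 0, 0, 0, 0, 0],
    [85, 0, 0, 0, 0, 0, 0],
    [85, 0, 0, 0, 0, 0, 0],
    [85, 0, 0, 0, 0, 0, 0],
    [85, 0, 0, 0, 0, 0, 0],
    [85, 0, 0, 0, 0, 0, 0],
    [85, 0, 0, 0, 0, 0, 0],
    [85, 0, 0, 0, 0, 0, 0],
    [85, 0, 0, 0, 0, 0, 0],
    [85, 0, 0, 0, 0, 0, 0],
    [85, 0, 0, 0, 0, 0, 0],
    [85, 0, 0, 0, 0, 0, 0],
    [85, 0, 0, 0, 0, 0, 0],
    [85, 0, 0, 0, 0, 0, 0],
    [85, 0, 0, 0, 0, 0, 0],
    [85, 0, 0, 0, 0, 0, 0],
    [85, 0, 0, 0, 0, 0, 0],
    [85, 0, 0, 0, 0, 0, 0],
  ],
)

```text
time: 20.05
eef_pos: [591.5, -27.6, 274.1]
tool_rot: [0.131, 0.991, 0.0, 0.0]
force: [1.0, 0.1, -0.5]
gripper_width: 72.5
grip_force: 0.0
```

```bash
python3 - <<'E'
from h import *
from plant import eyes
a=eyes.grab_frame("scene"); b0=eyes.grab_frame("side")
for i in range(4): eyes.grab_frame("side")
b=eyes.grab_frame("side"); print("motion",np.abs(b.astype(int)-b0)[60:300,150:400].mean(),cv2.blur(cv2.absdiff(b,b0),(5,5)).max())
cv2.imwrite("pics/a7.png",cv2.resize(np.hstack([a[60:300,100:350],b[60:300,150:400]])[:,:,::-1],None,fx=1.6,fy=1.6))
E
```

```text
motion 1.7366388888888888 5
```

View pics/a7.png

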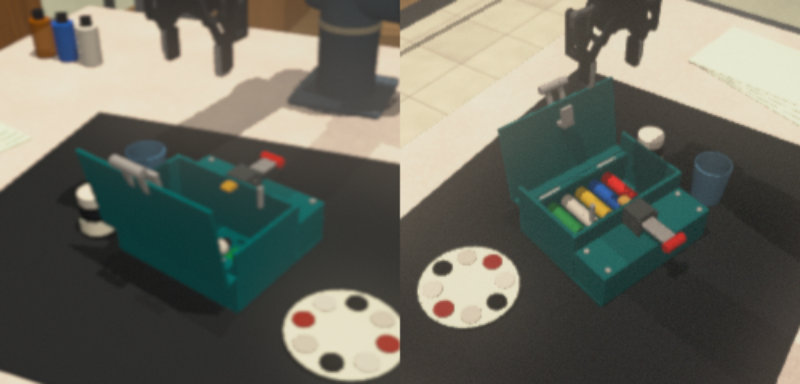

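The lid leans back past upright on its stay and is still. The paddle is down, the gripper is clear, and the cup, jar and palette are in place.

```bash
python3 -c "from plant import r; print(r.hand_in())"
```

```text
the job is handed in; nothing more can be done
None
```

The job is handed in, with no verdict returned: the latch let go at about 0.6 rad with at most about 6 N on the wrist, and the last pictures show the paddle down, the lid at rest past upright, the loose items in place and the gripper clear.

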